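# Reset the sunken trim knob of the bench fan and switch it on

## Robot

A 6-joint arm with a two-finger parallel gripper is mounted at the origin on the work surface. World frame = base frame: x ahead of the robot, y to its left, z up, the work surface at z = 0. Lengths are in m, angles in degrees, forces in N, time in s.
With the tool pointing down it reaches from about 0.35 to 0.875 m from the base axis. Payload 4.2 kg.
Tool frame: the origin (TCP) lies on the centre line of the jaws, within the pads' length; the fingertips stand 25 mm ahead of it and the grasp point (between the pads) lies 6 mm ahead of it; z points along the fingers, y is the line along which they close (so a half turn about z gives the same grasp; the last joint's range is limited). The gripper opens to 87 mm and grips with 3 to 60 N. Pads are 19 mm wide; open, the fingers measure 117 mm over their backs; the gripper's body (75 mm by 190 mm) begins 51 mm behind the grasp point.
Start: joints at [14.817, 22.042, 0.453, 0, -68.411, -14.817], TCP at [0.625, 0, 0.248] pointing down, gripper open.
Joint ranges: [-179.83, 179.83], [-69.29, 118.12], [-61.27, 80.66], [-181.25, 117.63], [-171.15, -9.14], [-177.46, 177.46]. Speed limits (degrees/s): [159.86, 159.86, 180, 180, 180, 180].

## Interface

Orientations are given as a 3x3 rotation matrix whose columns are the frame's x, y, z axes.
In Python, from station import r gives the robot as it stands.
- The arm moves only by the tool move_arm, never from a script. Its argument "series" is a list of rows, each an object with "grip": the opening, from 0 (shut) to 1 (fully open); "xyz": the shift along the tool's x, y, z in mm, a list of three; "angular": the turn, a rotation vector about the tool's x, y, z in rad, a list of three. A call has 1 to 10 rows; each row is the pose to reach, as a shift and turn from the pose commanded when the call began, along the tool's axes at that moment; what a row does not reach only later rows make up. A row lasts 1/10 s, in which the tool goes at most 50 mm and 8.59 degrees, less where a joint would pass 70% of its speed; a pose out of reach is approached as far as the arm can. A call with a gripper value outside its range is refused whole. The fingers move at their own pace and stop on an object; the grip force is fixed at half the most. Time passes only in rows, so rows that repeat a pose let the fingers close. It gives the time, the measured TCP pose, the force, the opening and the grip force at its end, in the units of the state.
- r.sense(): the state, without advancing time (a new reading comes with each control period).
- r.capture(name): name is "scene" or "side" or "wrist"; returns a dict with "img" (420x560x3 uint8, red, green, blue), "camera_matrix" (3x3 intrinsics, pixels), "k1" (the pictures are not rectified: a ray, as slopes to the right and down, at radius r is drawn at 1 + k1 r^2 times it, then the intrinsics apply), "rvec" (rotation vector, rad) and "tvec" (3), from world to camera coordinates, as OpenCV has them; the wrist camera has in their place "hand_eye" (4x4, takes a point from camera to tool coordinates, whose origin is the TCP and whose axes are the flange's). Camera axes: x right, y down, z forward; pixel columns grow to the right and rows downward; lengths in m; the calibration is good to about 2 mm. A picture is of the moment at which its call begins: read the wrist's pose just before it. There is no depth.
- r.finish_job(): hands the job in; it is judged then, once.
The state is a dict: "time_s": time; "joints": joint angles; "joint_velocities": joint speeds; "effort": joint torques, N m; "tcp_pos": TCP position; "ee_rot": TCP orientation; "wrist_force": force on the tool from outside, world axes, zero at the start; "moment": the same for the moment, N m; "gripper_width": opening from 0.0 (shut) to 1.0 (fully open); "gripper_force": force on a finger pad.
Only numpy, scipy, OpenCV 4.12 (cv2) and the standard library are available. Lean on these libraries where they do the work, as an engineer would, in place of code of your own. Each camera call takes 0.05 s, during which the arm holds its last target. There are 200 camera calls.

## Task

Set the fan's speed and then start it: press the black knob in its sunken well in with about 15 N (below 12 N a gate blocks it and it must not be forced round, above 18 N it may be damaged) and, keeping it pressed, turn it clockwise from the grey arc to the green dot, then let go so that it springs back up and locks there. Only then flick the red-tipped toggle fully over towards the fan's head to switch it on. Do not jab or jam the fingers against the white foot, and leave the other things on the bench where they are.

Things in the scene. Friction and masses are not known exactly. Their poses are not given: they have to be found in the camera images.
- fan: White desk fan, fixed to the bench. Origin: centre of the underside of its foot, a white slab 190 mm (its x) by 250 mm (its y) by 60 mm high, z up. Its axes give the directions used below. Top: sunken knob at x = +35, y = +65 mm; toggle pivot at x = -60, y = +50, z = 64 mm. The head stands at the -y end.
- foot: The fan's foot: white slab 190 x 250 x 60 mm, same origin and axes as the fan. The knob's well is a round hole 62 mm across, open at the top, centred at x = +35, y = +65 mm; its floor is the knob's skirt. On the top, 40 mm from the well's centre, are a grey arc (low setting) and one green dot (the setting wanted).
- fan_head (a point): Centre of the fan's head, at x = 0, y = -90, z = 235 mm from the fan's origin: a round white cage 210 mm across and 55 mm thick (its y), motor behind it (-y), on a stalk; it spans z = 130 to 340 mm above the bench. Keep the gripper and arm on its +y side.
- well_mouth (a point): Centre of the well's mouth, level with the foot's top, on the knob's axis; axes as the fan's. The knob's grey skirt, 57 mm across, fills the well 21 to 33 mm below (varies: feel for it). On it stands a black grip bar 46 mm long, 12 thick, 20 tall, white line to its pointing end, 25 mm from bar sides to wall. The bar is polished and slips when pinched: press with the fingertips on the skirt.
- trim (a joint): Turn of the knob (rad), clockwise from above. The pointing end looks along pi/2 + 0.625 - trim, counter-clockwise from the fan's x axis. About 0 at start; 1.25 = green dot. Friction 0.06 N m. A hidden gate stops it at 0.35 unless the knob is pressed in 2.5 mm or more; at 1.15 to 1.35 the released knob springs up and locks; let go elsewhere past the gate it stays down and can be turned on.
- trim_press (a joint): How far the knob is pressed in, in m: 0 = up, sprung out. Spring: 2 N to start moving it, rising by 4 N per mm: 12 N clears the gate (2.5 mm), 15 N is 3.25 mm, and it is overpressed beyond 4.2 mm (about 19 N).
- toggle_tip (a point): Tip of the small steel toggle with red end (lever 27 mm from its pivot to this point, end 11 mm thick), on the foot's top beside the well. It leans away from the fan's head when off. Its axes turn with it.
- toggle (a joint): Swing of the toggle in rad about the fan's x axis: 0 = off, leaning 0.45 rad from upright towards the fan's +y; 0.9 = on, leaning 0.45 rad towards the fan's -y (the head). Friction about 2 N at the tip; it stays where it is left.
- canister: Steel screw-top canister, 80 mm across, 112 mm tall, loose; origin at the centre of its underside. Bystander.
- level: Blue spirit level, 230 x 24 x 45 mm, loose, standing on its edge; origin at the centre of its underside, x along it. Bystander.
- gauge: Wooden marking gauge, beam 210 mm long along x, head block 28 x 62 x 50 mm, loose; origin below the beam's middle on the bench. Bystander.
- pliers: Red-handled pliers lying flat, 175 mm long along x, 60 mm wide, 14 mm high, loose; origin near the middle, on the bench. Bystander.

How it is judged:
By the outcome, as a careful person would: the job done as asked, in the order asked, and still so for the second after the job is handed in, with the robot touching nothing.
It also fails if it takes over 72 s, if anything falls off the work surface, if the arm or the gripper's body presses on something with over 40 N, if the wrist force passes 120 N, or if a joint passes its speed limit or range.

## Working session

There is one attempt and no reset: what is moved stays moved. The work goes in short steps, Python scripts to look and compute and a tool call to move; the robot and the scene stay as the last step left them, time stands still between calls to the robot, and variables do not carry over. Pictures are saved under pics/ and viewed, at most 11 in all, crops included, and the job is handed in when it is done.

Besides the shell and the picture viewer there is one more tool, called after "Call:" as a command line: name --argument value ..., lists and objects as JSON in quotes. move_arm: Moves the arm, as the interface text tells. Its arguments: {"type":"object","properties":{"series":{"type":"array"}},"required":["series"]}

```bash
ls; mkdir -p pics; python3 - <<'E'
from station import r
import cv2,pickle
s=r.sense();print(s)
d={}
for n in("scene","side","wrist"):
    c=r.capture(n);d[n]=c
    cv2.imwrite(f"pics/{n}0.png",c["img"][:,:,::-1]);print(n,{k:v for k,v in c.items() if k!="img"})
pickle.dump((s,d),open("d0.pkl","wb"))
E
```

```text
pics
{'time_s': 0.0, 'joints': array([ 1.48148584e+01,  2.20916245e+01,  3.82480567e-01, -2.72501703e-02,
       -6.84114390e+01, -1.48180681e+01]), 'joint_velocities': array([ 0.16721419, -0.02050116, -0.01159593, -0.11514935,  0.05581256,
       -0.00757064]), 'effort': array([ 5.69075401e-04, -3.90661991e+01,  1.87403029e+01,  4.22001421e+00,
        1.09914420e-02, -1.81494070e-04]), 'tcp_pos': array([6.24474563e-01, 4.51137197e-07, 2.46473400e-01]), 'ee_rot': array([[-2.31359131e-04, -9.99997667e-01, -2.14764732e-03],
       [-9.99999967e-01,  2.31597152e-04, -1.10580404e-04],
       [ 1.11077535e-04,  2.14762167e-03, -9.99997688e-01]]), 'wrist_force': array([ 0.4473352 ,  0.33421939, -0.25736517]), 'moment': array([-0.00246689, -0.02886075, -0.04062309]), 'gripper_force': 0.0, 'gripper_width': 1.0010769115659692}
scene {'camera_matrix': array([[390.20069257,   0.        , 284.78692476],
       [  0.        , 390.20069257, 211.1983631 ],
       [  0.        ,   0.        ,   1.        ]]), 'k1': -0.021043719679542983, 'rvec': array([ 1.22211691,  2.22479152, -1.03845602]), 'tvec
[... 226 characters left out ...]
), 'k1': -0.07993818100995947, 'rvec': array([ 0.24194211, -2.80447127,  1.21393153]), 'tvec': array([0.60186841, 0.15608713, 0.96706303])}
wrist {'camera_matrix': array([[376.32395026,   0.        , 278.82486197],
       [  0.        , 376.32395026, 204.3074712 ],
       [  0.        ,   0.        ,   1.        ]]), 'k1': -0.08885401193159043, 'hand_eye': array([[-4.22354303e-04, -9.64643228e-01, -2.63558843e-01,
         7.12329601e-02],
       [ 9.99999787e-01, -5.38806075e-04,  3.69562324e-04,
         1.23858219e-04],
       [-4.98502899e-04, -2.63558631e-01,  9.64643250e-01,
        -1.38539579e-01],
       [ 0.00000000e+00,  0.00000000e+00,  0.00000000e+00,
         1.00000000e+00]])}
```

View pics/scene0.png

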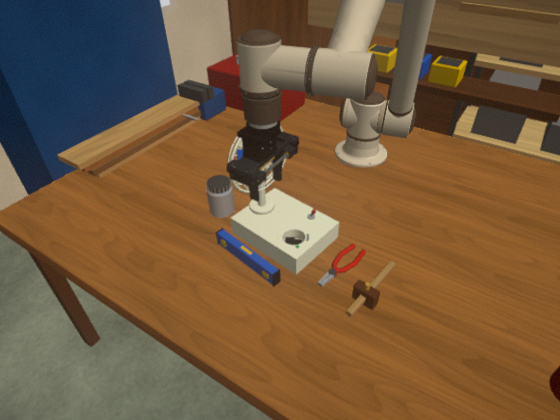

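View pics/wrist0.png

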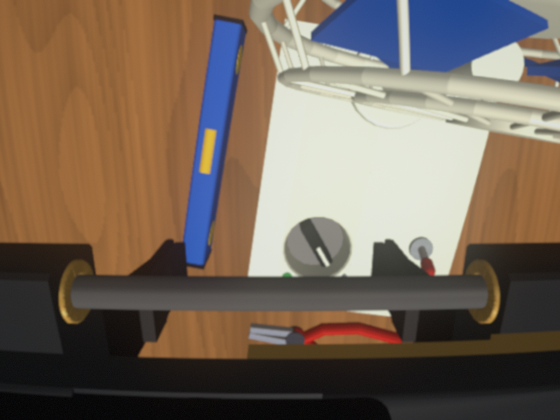

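The scene shows the fan with its head by the gripper, and the knob at about (293,238) with the toggle at (312,213). In the wrist view the well is at about (317,248), the toggle base at (421,248), its red tip at (428,267) and the green dot at (287,275).

```bash
cat > h.py <<'E'
import numpy as np,cv2
from scipy.spatial.transform import Rotation as R
def ray(c,uv,s=None):
    K=c["camera_matrix"];d=np.array([c["k1"],0,0,0.])
    p=cv2.undistortPoints(np.array([[uv]],float),K,d)[0,0];v=np.array([p[0],p[1],1])
    if "hand_eye" in c:
        H=c["hand_eye"];Rt=s["ee_rot"];return s["tcp_pos"]+Rt@H[:3,3],Rt@H[:3,:3]@v
    Rw=cv2.Rodrigues(c["rvec"])[0];return -Rw.T@c["tvec"],Rw.T@v
def at(c,uv,z,s=None):
    o,v=ray(c,uv,s);return o+v*(z-o[2])/v[2]
E
python3 - <<'E'
import pickle,cv2
from h import *
s,d=pickle.load(open("d0.pkl","rb"))
w=d["wrist"]
for n,uv,z in [("well",(317.5,248.5),.06),("togbase",(421,248),.062),("tip",(429,268),.088),("edgeL1",(248,276),.06),("edgeL2",(276,90),.06),("edgeR1",(450,255),.06),("edgeR2",(489,135),.06)]:
    print(n,at(w,uv,z,s))
c=d["scene"]
for n,uv in [("well",(293,238)),("tog",(310,217)),("c near",(338,229)),("c front",(298,255)),("c left",(233,226))]:print(n,at(c,uv,.06))
a=cv2.resize(w["img"][200:310,230:470,::-1],None,fx=3.3,fy=3.3,interpolation=2)
b=cv2.resize(c["img"][180:280,220:350,::-1],None,fx=6,fy=6,interpolation=2)
cv2.imwrite("pics/a.png",a);cv2.imwrite("pics/b.png",b)
E
```

```text
well [0.5879932  0.06007714 0.06      ]
togbase [0.49111208 0.05947291 0.062     ]
tip [0.49258055 0.06783134 0.088     ]
edgeL1 [0.65309999 0.08796458 0.06      ]
edgeL2 [ 0.62611869 -0.08117694  0.06      ]
edgeR1 [0.46101787 0.06776195 0.06      ]
edgeR2 [ 0.43856448 -0.04551476  0.06      ]
well [0.59555963 0.06143848 0.06      ]
tog [0.49524798 0.05728064 0.06      ]
c near [0.49799057 0.1490354  0.06      ]
c front [0.64256662 0.10585919 0.06      ]
c left [ 0.64458941 -0.10794044  0.06      ]
```

View pics/b.png

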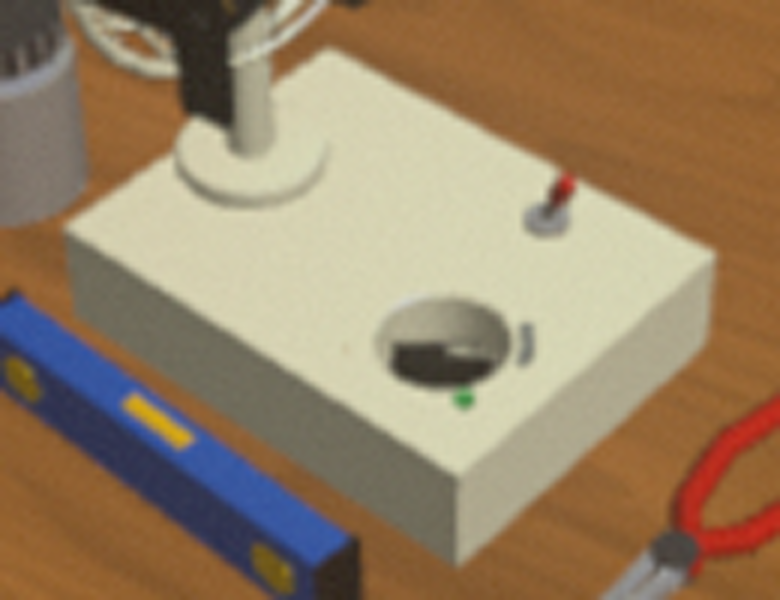

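View pics/a.png

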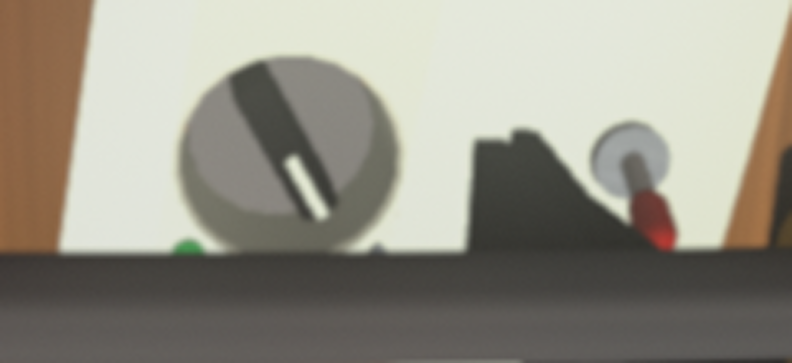

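```bash
python3 - <<'E'
import pickle
from h import *
from scipy.optimize import least_squares
s,d=pickle.load(open("d0.pkl","rb"));w=d["wrist"];c=d["scene"]
S=lambda x,y:((x+.5)/6-.5+220,(y+.5)/6-.5+180)
W=lambda x,y:((x+.5)/3.3-.5+230,(y+.5)/3.3-.5+200)
pts=[(c,S(458,473),(95,125,60)),(c,S(715,255),(-95,125,60)),(c,S(65,230),(95,-125,60)),(c,S(331,46),(-95,-125,60)),(c,S(443,341),(35,65,60)),(c,S(547,218),(-60,50,61)),
(w,W(290,157),(35,65,60)),(w,W(630,158),(-60,50,61)),(c,S(566,186),(-60,62,88.3)),(c,S(463,399),(35+40*np.cos(np.pi/2-.625),65+40*np.sin(np.pi/2-.625),60))]
def res(p,f=0):
    o=[]
    for k,uv,q in pts:
        q=np.array(q)/1e3;cs,sn=np.cos(p[2]),np.sin(p[2])
        X=np.array([p[0]+cs*q[0]-sn*q[1],p[1]+sn*q[0]+cs*q[1]])
        o.append(at(k,uv,q[2],s)[:2]-X)
    return np.array(o).ravel()*1e3
f=least_squares(res,[.55,0,0],loss="soft_l1",f_scale=2)
print(f.x,np.degrees(f.x[2]));print(res(f.x).reshape(-1,2).round(1))
p=f.x
for n,q in [("well",(35,65)),("tog",(-60,50)),("head",(0,-90))]:
    print(n,p[:2]+R.from_euler("z",p[2]).as_matrix()[:2,:2]@np.array(q)/1e3)
o,v=ray(w,W(258,80),s);print(at(w,W(253,72),.05,s),at(w,W(318,210),.05,s))
E
```

```text
[ 5.43910047e-01 -4.29772801e-04 -1.51358964e-01] -8.67222980240962
[[-0.9 -1.3]
 [ 2.   0.3]
 [ 2.3  2.3]
 [-1.4  0.2]
 [ 1.4  0.6]
 [-1.2 -0.8]
 [-0.3  0.3]
 [-1.   1.4]
 [-0.  -1.6]
 [ 0.2 -0.9]]
well [0.58831071 0.05854973]
tog [0.49213511 0.05804548]
head [ 0.53033969 -0.08940081]
[0.5981013  0.03695251 0.05      ] [0.57815822 0.07953091 0.05      ]
```

Call:
move_arm --series '[{"grip":0.23,"xyz":[-59,37,0],"angular":[0,0,-0.12]},{"grip":0.23,"xyz":[-59,37,0],"angular":[0,0,-0.24]},{"grip":0.23,"xyz":[-59,37,20],"angular":[0,0,-0.36]},{"grip":0.23,"xyz":[-59,37,50],"angular":[0,0,-0.473]},{"grip":0.23,"xyz":[-59,37,85],"angular":[0,0,-0.473]},{"grip":0.23,"xyz":[-59,37,110],"angular":[0,0,-0.473]},{"grip":0.23,"xyz":[-59,37,115],"angular":[0,0,-0.473]},{"grip":0.23,"xyz":[-59,37,115],"angular":[0,0,-0.473]},{"grip":0.23,"xyz":[-59,37,115],"angular":[0,0,-0.473]},{"grip":0.23,"xyz":[-59,37,115],"angular":[0,0,-0.473]}]'

```text
time_s: 1.15
tcp_pos: [0.589, 0.0593, 0.1343]
ee_rot: [[0.456, -0.89, 0.003], [-0.89, -0.456, 0.001], [0.001, -0.003, -1.0]]
wrist_force: [0.5, 0.3, 0.1]
gripper_width: 0.251
gripper_force: 0.0
```

```bash
python3 - <<'E'
from station import r
from h import *
import pickle
s=r.sense();print(s["tcp_pos"],s["ee_rot"],s["gripper_width"],s["wrist_force"],s["joints"])
w=r.capture("wrist");sd=r.capture("side");pickle.dump((s,w,sd),open("d1.pkl","wb"))
cv2.imwrite("pics/w1.png",w["img"][:,:,::-1])
im=cv2.resize(sd["img"][:,:,::-1],(280,210));
cv2.imwrite("pics/w1.png",np.vstack([w["img"][:,:,::-1][:385], ]))
cv2.imwrite("pics/s1.png",sd["img"][:,:,::-1])
E
```

```text
[0.58901572 0.05928996 0.13429985] [[ 4.55716985e-01 -8.90118758e-01  3.25979859e-03]
 [-8.90124495e-01 -4.55716453e-01  9.47440779e-04]
 [ 6.42209039e-04 -3.33339143e-03 -9.99994238e-01]] 0.2510484269318496 [0.46410204 0.26359551 0.05614064] [ 2.14171753e+01  2.46454494e+01 -1.31211658e+01  2.24054931e-02
 -5.20396890e+01  5.68021575e+00]
```

View pics/w1.png

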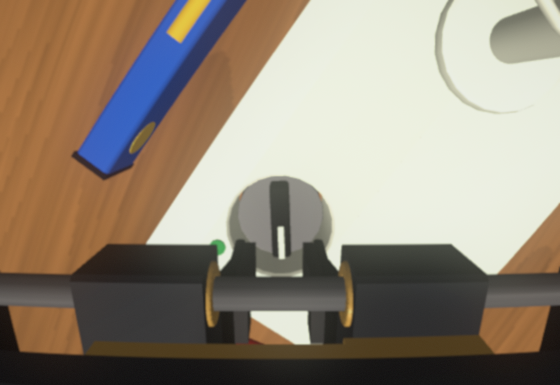

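View pics/s1.png

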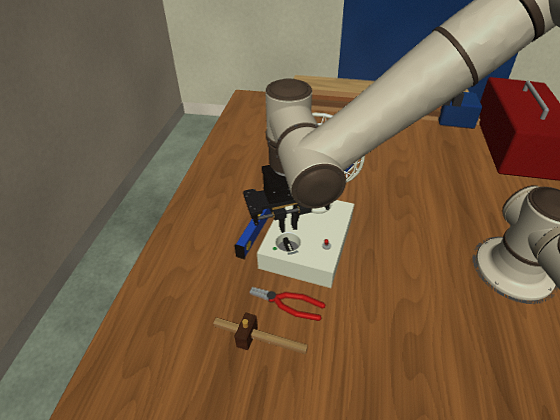

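The wrist view shows the grip bar upright at column 280, centred between the fingertips (245 and 315). The well mouth spans 229–331, and its top is at row 176. The side view shows the gripper above the well, clear of the head.

```bash
python3 - <<'E'
import pickle
from h import *
s,w,_=pickle.load(open("d1.pkl","rb"))
M=s["ee_rot"]
T=lambda uv,z:(M.T@(at(w,uv,z,s)-s["tcp_pos"])*1e3).round(1)
print("mouth L,R,T,B",T((229,225),.06),T((331,225),.06),T((280,176),.06),T((280,275),.06))
for z in(.05,.04,.03): print(z,"bar ends",T((281,181),z),T((281,258),z), "skirt B",T((281,256),z-.02))
print("fanfit", (M.T@(np.array([.5883,.0586,.06])-s["tcp_pos"])*1e3).round(1))
# camera height over well and finger tips projected
E
```

```text
mouth L,R,T,B [  0.2 -29.9  74.4] [ 0.3 31.  74.2] [29.9  0.5 74.3] [-32.4   0.6  74.3]
0.05 bar ends [24.9  1.2 84.3] [-25.3   1.2  84.3] skirt B [-32.5   1.4 104.3]
0.04 bar ends [22.8  1.2 94.3] [-29.6   1.3  94.3] skirt B [-36.7   1.4 114.3]
0.03 bar ends [ 20.7   1.3 104.3] [-34.    1.4 104.3] skirt B [-41.    1.5 124.3]
fanfit [ 0.2  1.2 74.3]
```

Call:
move_arm --series '[{"grip":0.23,"xyz":[-0.3,0.9,20],"angular":[0,0,0]},{"grip":0.23,"xyz":[-0.3,0.9,40],"angular":[0,0,0]},{"grip":0.23,"xyz":[-0.3,0.9,54],"angular":[0,0,0]},{"grip":0.23,"xyz":[-0.3,0.9,62],"angular":[0,0,0]},{"grip":0.23,"xyz":[-0.3,0.9,64],"angular":[0,0,0]},{"grip":0.23,"xyz":[-0.3,0.9,65],"angular":[0,0,0]},{"grip":0.23,"xyz":[-0.3,0.9,66],"angular":[0,0,0]},{"grip":0.23,"xyz":[-0.3,0.9,66],"angular":[0,0,0]}]'

```text
time_s: 2.05
tcp_pos: [0.5874, 0.059, 0.0672]
ee_rot: [[0.456, -0.89, 0.001], [-0.89, -0.456, 0.0], [0.0, -0.001, -1.0]]
wrist_force: [-0.3, -0.4, -0.6]
gripper_width: 0.232
gripper_force: 0.0
```

Call:
move_arm --series '[{"grip":0.23,"xyz":[0,0,1],"angular":[0,0,0]},{"grip":0.23,"xyz":[0,0,2],"angular":[0,0,0]},{"grip":0.23,"xyz":[0,0,3],"angular":[0,0,0]},{"grip":0.23,"xyz":[0,0,3],"angular":[0,0,0]}]'

```text
time_s: 2.45
tcp_pos: [0.5869, 0.0589, 0.0634]
ee_rot: [[0.456, -0.89, -0.0], [-0.89, -0.456, -0.0], [-0.0, 0.0, -1.0]]
wrist_force: [0.1, 0.5, -0.2]
gripper_width: 0.234
gripper_force: 0.0
```

Call:
move_arm --series '[{"grip":0.23,"xyz":[0,0,0.7],"angular":[0,0,0]},{"grip":0.23,"xyz":[0,0,1.4],"angular":[0,0,0]},{"grip":0.23,"xyz":[0,0,2],"angular":[0,0,0]},{"grip":0.23,"xyz":[0,0,2],"angular":[0,0,0]}]'

```text
time_s: 2.85
tcp_pos: [0.587, 0.0589, 0.0614]
ee_rot: [[0.456, -0.89, -0.0], [-0.89, -0.456, -0.0], [-0.0, 0.0, -1.0]]
wrist_force: [0.5, -0.3, -0.3]
gripper_width: 0.232
gripper_force: 0.0
```

Call:
move_arm --series '[{"grip":0.23,"xyz":[0.3,-1,0.7],"angular":[0,0,0]},{"grip":0.23,"xyz":[0.3,-1,1.4],"angular":[0,0,0]},{"grip":0.23,"xyz":[0.3,-1,2],"angular":[0,0,0]},{"grip":0.23,"xyz":[0.3,-1,2],"angular":[0,0,0]}]'

```text
time_s: 3.25
tcp_pos: [0.588, 0.059, 0.0594]
ee_rot: [[0.455, -0.89, -0.0], [-0.89, -0.455, -0.0], [-0.0, 0.0, -1.0]]
wrist_force: [0.2, -1.1, 0.1]
gripper_width: 0.233
gripper_force: 0.0
```

Call:
move_arm --series '[{"grip":0.23,"xyz":[0,0,0.7],"angular":[0,0,0]},{"grip":0.23,"xyz":[0,0,1.4],"angular":[0,0,0]},{"grip":0.23,"xyz":[0,0,2],"angular":[0,0,0]},{"grip":0.23,"xyz":[0,0,2],"angular":[0,0,0]}]'

```text
time_s: 3.65
tcp_pos: [0.5881, 0.0591, 0.0578]
ee_rot: [[0.456, -0.89, 0.0], [-0.89, -0.456, -0.0], [0.0, -0.0, -1.0]]
wrist_force: [-1.8, 1.1, 2.3]
gripper_width: 0.234
gripper_force: 1.3
```

Call:
move_arm --series '[{"grip":0.23,"xyz":[0,0,0.5],"angular":[0,0,0]},{"grip":0.23,"xyz":[0,0,1],"angular":[0,0,0]},{"grip":0.23,"xyz":[0,0,1.5],"angular":[0,0,0]},{"grip":0.23,"xyz":[0,0,1.5],"angular":[0,0,0]}]'

```text
time_s: 4.05
tcp_pos: [0.5881, 0.0591, 0.0568]
ee_rot: [[0.456, -0.89, 0.0], [-0.89, -0.456, -0.0], [0.0, -0.0, -1.0]]
wrist_force: [-2.1, 1.0, 6.4]
gripper_width: 0.228
gripper_force: 3.3
```

Call:
move_arm --series '[{"grip":0.23,"xyz":[0,0,0.8],"angular":[0,0,0]},{"grip":0.23,"xyz":[0,0,1.6],"angular":[0,0,0]},{"grip":0.23,"xyz":[0,0,2.3],"angular":[0,0,0]},{"grip":0.23,"xyz":[0,0,2.3],"angular":[0,0,0]}]'

```text
time_s: 4.45
tcp_pos: [0.5881, 0.0591, 0.0555]
ee_rot: [[0.456, -0.89, 0.0], [-0.89, -0.456, -0.0], [0.0, -0.0, -1.0]]
wrist_force: [-4.3, 1.2, 12.4]
gripper_width: 0.226
gripper_force: 5.9
```

Call:
move_arm --series '[{"grip":0.23,"xyz":[0,0,0.5],"angular":[0,0,0]},{"grip":0.23,"xyz":[0,0,1],"angular":[0,0,0]},{"grip":0.23,"xyz":[0,0,1],"angular":[0,0,0]},{"grip":0.23,"xyz":[0,0,1],"angular":[0,0,0]}]'

```text
time_s: 4.85
tcp_pos: [0.5882, 0.0591, 0.0549]
ee_rot: [[0.456, -0.89, 0.001], [-0.89, -0.456, -0.0], [0.001, -0.0, -1.0]]
wrist_force: [-4.2, 1.3, 14.3]
gripper_width: 0.234
gripper_force: 7.0
```

Call:
move_arm --series '[{"grip":0.23,"xyz":[0,0,0.3],"angular":[0,0,0.03]},{"grip":0.23,"xyz":[0,0,0.3],"angular":[0,0,0.07]},{"grip":0.23,"xyz":[0,0,0.3],"angular":[0,0,0.11]},{"grip":0.23,"xyz":[0,0,0.3],"angular":[0,0,0.15]},{"grip":0.23,"xyz":[0,0,0.3],"angular":[0,0,0.2]},{"grip":0.23,"xyz":[0,0,0.3],"angular":[0,0,0.2]}]'

```text
time_s: 5.45
tcp_pos: [0.5882, 0.0592, 0.0548]
ee_rot: [[0.27, -0.963, 0.001], [-0.963, -0.27, -0.0], [0.0, -0.001, -1.0]]
wrist_force: [-6.0, 0.8, 14.5]
gripper_width: 0.226
gripper_force: 7.3
```

```bash
python3 - <<'E'
from station import r
from h import *
s=r.sense();print(s["tcp_pos"],s["wrist_force"],s["moment"])
w=r.capture("wrist");cv2.imwrite("pics/w2.png",cv2.resize(w["img"][160:300,180:380,::-1],None,fx=3,fy=3))
E
```

```text
[0.58822399 0.0591919  0.05480378] [-5.95248762  0.78419917 14.47169063] [ 0.24776313  1.63643133 -0.00757103]
```

View pics/w2.png

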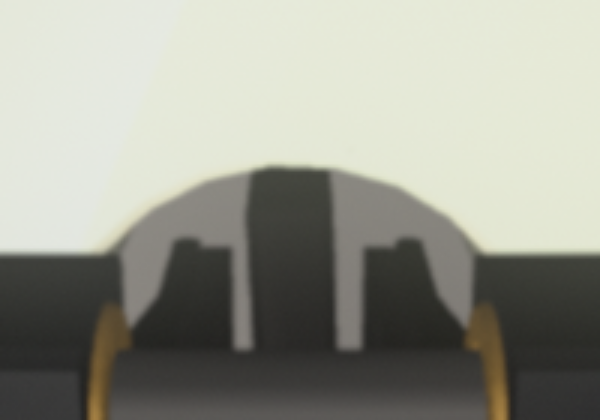

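The bar is still upright between the fingertips, centred at column 290 of the crop, so the knob is turning with the tool.

Call:
move_arm --series '[{"grip":0.23,"xyz":[0,0.3,0.1],"angular":[0,0,0.05]},{"grip":0.23,"xyz":[0,0.6,0.2],"angular":[0,0,0.1]},{"grip":0.23,"xyz":[0,0.6,0.2],"angular":[0,0,0.15]},{"grip":0.23,"xyz":[0,0.6,0.2],"angular":[0,0,0.2]},{"grip":0.23,"xyz":[0,0.6,0.2],"angular":[0,0,0.25]},{"grip":0.23,"xyz":[0,0.6,0.2],"angular":[0,0,0.3]},{"grip":0.23,"xyz":[0,0.6,0.2],"angular":[0,0,0.3]}]'

```text
time_s: 6.2
tcp_pos: [0.5884, 0.0594, 0.0548]
ee_rot: [[-0.027, -1.0, 0.003], [-1.0, 0.027, 0.0], [-0.0, -0.003, -1.0]]
wrist_force: [-4.2, 1.8, 13.9]
gripper_width: 0.227
gripper_force: 7.2
```

Call:
move_arm --series '[{"grip":0.23,"xyz":[0,0.3,0.2],"angular":[0,0,0.05]},{"grip":0.23,"xyz":[0,0.6,0.4],"angular":[0,0,0.1]},{"grip":0.23,"xyz":[0,0.6,0.4],"angular":[0,0,0.15]},{"grip":0.23,"xyz":[0,0.6,0.4],"angular":[0,0,0.2]},{"grip":0.23,"xyz":[0,0.6,0.4],"angular":[0,0,0.25]},{"grip":0.23,"xyz":[0,0.6,0.4],"angular":[0,0,0.3]},{"grip":0.23,"xyz":[0,0.6,0.4],"angular":[0,0,0.35]},{"grip":0.23,"xyz":[0,0.6,0.4],"angular":[0,0,0.4]},{"grip":0.23,"xyz":[0,0.6,0.4],"angular":[0,0,0.4]}]'

```text
time_s: 7.1
tcp_pos: [0.5886, 0.0595, 0.0548]
ee_rot: [[-0.414, -0.91, 0.005], [-0.91, 0.414, 0.001], [-0.003, -0.004, -1.0]]
wrist_force: [-3.1, 0.6, 14.6]
gripper_width: 0.229
gripper_force: 7.3
```

```bash
python3 - <<'E'
from station import r
from h import *
s=r.sense();print(s["tcp_pos"],s["wrist_force"],s["joints"])
w=r.capture("wrist");cv2.imwrite("pics/w3.png",cv2.resize(w["img"][100:300,130:430,::-1],None,fx=2.5,fy=2.5))
E
```

```text
[0.58859591 0.05952912 0.05479847] [-3.06032551  0.57244452 14.59031701] [ 21.47450344  30.26393671 -17.52450314   0.08554097 -41.95577773
 -45.96340743]
```

View pics/w3.png

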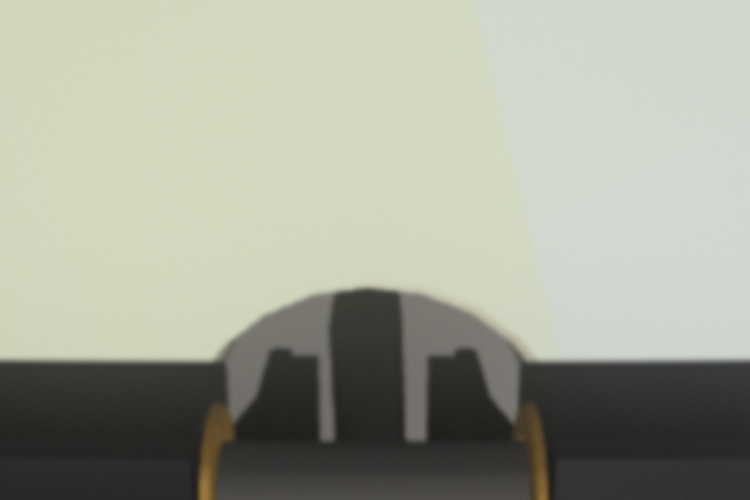

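The bar is still aligned between the fingers, centred at column 368 of the crop. About 0.90 rad has been turned, so 0.35 rad remains.

Call:
move_arm --series '[{"grip":0.23,"xyz":[0,0.2,0.1],"angular":[0,0,0.05]},{"grip":0.23,"xyz":[0,0.2,0.2],"angular":[0,0,0.1]},{"grip":0.23,"xyz":[0,0.2,0.2],"angular":[0,0,0.15]},{"grip":0.23,"xyz":[0,0.2,0.2],"angular":[0,0,0.2]},{"grip":0.23,"xyz":[0,0.2,0.2],"angular":[0,0,0.25]},{"grip":0.23,"xyz":[0,0.2,0.2],"angular":[0,0,0.3]},{"grip":0.23,"xyz":[0,0.2,0.2],"angular":[0,0,0.35]},{"grip":0.23,"xyz":[0,0.2,0.2],"angular":[0,0,0.35]},{"grip":0.23,"xyz":[0,0.2,0.2],"angular":[0,0,0.35]}]'

```text
time_s: 8.05
tcp_pos: [0.5888, 0.0595, 0.0548]
ee_rot: [[-0.7, -0.714, 0.005], [-0.714, 0.7, 0.001], [-0.004, -0.003, -1.0]]
wrist_force: [-1.3, 0.8, 14.4]
gripper_width: 0.231
gripper_force: 7.3
```

Call:
move_arm --series '[{"grip":0.23,"xyz":[0,0,-1.5],"angular":[0,0,0]},{"grip":0.23,"xyz":[0,0,-3],"angular":[0,0,0]},{"grip":0.23,"xyz":[0,0,-5],"angular":[0,0,0]},{"grip":0.23,"xyz":[0,0,-9],"angular":[0,0,0]},{"grip":0.23,"xyz":[0,0,-20],"angular":[0,0,0]},{"grip":0.23,"xyz":[0,0,-40],"angular":[0,0,0]},{"grip":0.23,"xyz":[0,0,-65],"angular":[0,0,0]},{"grip":0.23,"xyz":[0,0,-80],"angular":[0,0,0]},{"grip":0.23,"xyz":[0,0,-80],"angular":[0,0,0]},{"grip":0.23,"xyz":[0,0,-80],"angular":[0,0,0]}]'

```text
time_s: 9.05
tcp_pos: [0.5862, 0.059, 0.1313]
ee_rot: [[-0.701, -0.713, -0.001], [-0.713, 0.701, 0.0], [0.0, 0.001, -1.0]]
wrist_force: [-0.4, -0.4, -0.4]
gripper_width: 0.23
gripper_force: 0.0
```

```bash
python3 - <<'E'
from station import r
from h import *
import pickle
s=r.sense();print(s["tcp_pos"],s["wrist_force"])
w=r.capture("wrist");pickle.dump((s,w),open("d3.pkl","wb"));cv2.imwrite("pics/w4.png",cv2.resize(w["img"][120:300,130:430,::-1],None,fx=2.5,fy=2.5))
E
```

```text
[0.58618352 0.05896219 0.1313461 ] [-0.39865438 -0.4404246  -0.40232724]
```

View pics/w4.png

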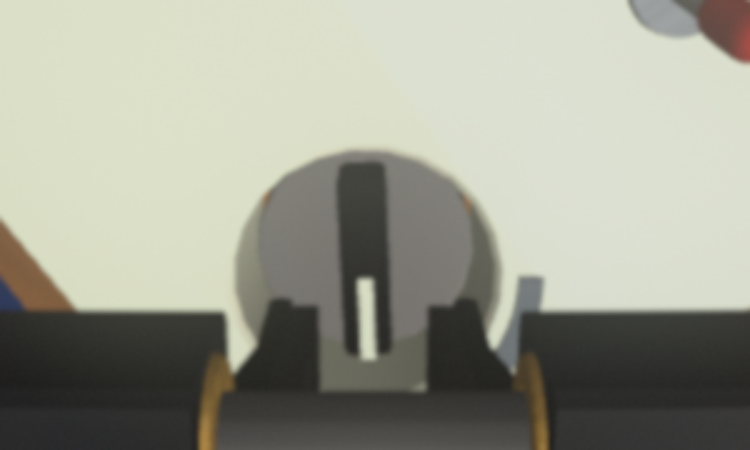

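The white line points down the picture at (367,330) with the grey arc now off to the right at (530,310), so the knob sits about 1.21 rad round. I'll feel lightly whether it has sprung up.

Call:
move_arm --series '[{"grip":0.23,"xyz":[0,0,25],"angular":[0,0,0]},{"grip":0.23,"xyz":[0,0,50],"angular":[0,0,0]},{"grip":0.23,"xyz":[0,0,65],"angular":[0,0,0]},{"grip":0.23,"xyz":[0,0,70],"angular":[0,0,0]},{"grip":0.23,"xyz":[0,0,72],"angular":[0,0,0]},{"grip":0.23,"xyz":[0,0,73],"angular":[0,0,0]},{"grip":0.23,"xyz":[0,0,74],"angular":[0,0,0]},{"grip":0.23,"xyz":[0,0,74],"angular":[0,0,0]},{"grip":0.23,"xyz":[0,0,74],"angular":[0,0,0]}]'

```text
time_s: 10.0
tcp_pos: [0.587, 0.0591, 0.0582]
ee_rot: [[-0.701, -0.713, 0.001], [-0.713, 0.701, 0.0], [-0.001, -0.0, -1.0]]
wrist_force: [0.2, -0.1, 0.3]
gripper_width: 0.231
gripper_force: 0.0
```

Not quite there, so a touch more.

Call:
move_arm --series '[{"grip":0.23,"xyz":[0,0,0.3],"angular":[0,0,0]},{"grip":0.23,"xyz":[0,0,0.6],"angular":[0,0,0]},{"grip":0.23,"xyz":[0,0,0.6],"angular":[0,0,0]}]'

```text
time_s: 10.3
tcp_pos: [0.587, 0.0591, 0.0577]
ee_rot: [[-0.701, -0.713, 0.001], [-0.713, 0.701, 0.0], [-0.001, -0.001, -1.0]]
wrist_force: [-1.3, -0.2, 3.5]
gripper_width: 0.231
gripper_force: 2.0
```

The skirt meets the fingers at the same height as before (TCP z 0.0577), so the knob is up and locked. Now I'll lift, shut the fingers and turn the tool half round so the camera side faces away from the head.

Call:
move_arm --series '[{"grip":0.23,"xyz":[0,0,-10],"angular":[0,0,0]},{"grip":0.23,"xyz":[0,0,-35],"angular":[0,0,0]},{"grip":0.23,"xyz":[0,0,-60],"angular":[0,0,-0.1]},{"grip":0.1,"xyz":[0,0,-80],"angular":[0,0,-0.24]},{"grip":0,"xyz":[0,0,-85],"angular":[0,0,-0.38]},{"grip":0,"xyz":[0,0,-85],"angular":[0,0,-0.52]},{"grip":0,"xyz":[0,0,-85],"angular":[0,0,-0.66]},{"grip":0,"xyz":[0,0,-85],"angular":[0,0,-0.8]},{"grip":0,"xyz":[0,0,-85],"angular":[0,0,-0.94]},{"grip":0,"xyz":[0,0,-85],"angular":[0,0,-1.08]}]'

```text
time_s: 11.3
tcp_pos: [0.5866, 0.0589, 0.1423]
ee_rot: [[0.304, -0.953, -0.0], [-0.953, -0.304, 0.0], [-0.0, 0.0, -1.0]]
wrist_force: [0.5, -0.6, 0.4]
gripper_width: 0.002
gripper_force: 0.0
```

Call:
move_arm --series '[{"grip":0,"xyz":[0,0,0],"angular":[0,0,-0.14]},{"grip":0,"xyz":[0,0,0],"angular":[0,0,-0.28]},{"grip":0,"xyz":[0,0,0],"angular":[0,0,-0.42]},{"grip":0,"xyz":[0,0,0],"angular":[0,0,-0.56]},{"grip":0,"xyz":[0,0,0],"angular":[0,0,-0.7]},{"grip":0,"xyz":[0,0,0],"angular":[0,0,-0.84]},{"grip":0,"xyz":[0,0,0],"angular":[0,0,-0.98]},{"grip":0,"xyz":[0,0,0],"angular":[0,0,-1.12]},{"grip":0,"xyz":[0,0,0],"angular":[0,0,-1.26]},{"grip":0,"xyz":[0,0,0],"angular":[0,0,-1.4]}]'

```text
time_s: 12.3
tcp_pos: [0.5865, 0.0589, 0.1423]
ee_rot: [[0.991, 0.137, -0.0], [0.137, -0.991, 0.0], [-0.0, -0.0, -1.0]]
wrist_force: [0.5, 0.2, -1.2]
gripper_width: 0.006
gripper_force: 0.0
```

Call:
move_arm --series '[{"grip":0,"xyz":[0,0,0],"angular":[0,0,-0.14]},{"grip":0,"xyz":[0,0,0],"angular":[0,0,-0.28]},{"grip":0,"xyz":[0,0,0],"angular":[0,0,-0.42]},{"grip":0,"xyz":[0,0,0],"angular":[0,0,-0.56]},{"grip":0,"xyz":[0,0,0],"angular":[0,0,-0.7]},{"grip":0,"xyz":[0,0,0],"angular":[0,0,-0.84]},{"grip":0,"xyz":[0,0,0],"angular":[0,0,-0.98]},{"grip":0,"xyz":[0,0,0],"angular":[0,0,-1.12]},{"grip":0,"xyz":[0,0,0],"angular":[0,0,-1.286]},{"grip":0,"xyz":[0,0,0],"angular":[0,0,-1.286]}]'

```text
time_s: 13.3
tcp_pos: [0.5866, 0.0589, 0.1423]
ee_rot: [[0.152, 0.988, -0.0], [0.988, -0.152, 0.0], [0.0, -0.0, -1.0]]
wrist_force: [-0.4, 0.8, -1.1]
gripper_width: 0.003
gripper_force: 0.0
```

```bash
python3 - <<'E'
from station import r
from h import *
s=r.sense();M=s["ee_rot"];print(s["tcp_pos"],M.round(3),s["joints"],s["gripper_width"])
p=np.array([.54391,-.00043]);y=np.radians(-8.67);c,n=np.cos(y),np.sin(y)
print("want tool x angle",81.33,"have",np.degrees(np.arctan2(M[1,0],M[0,0])))
for fy in(100,85,70,54): 
    q=p+np.array([c*-.060-n*fy/1e3,n*-.060+c*fy/1e3]);print(fy,q,(M.T@(np.r_[q,s["tcp_pos"][2]]-s["tcp_pos"])*1e3).round(1))
E
```

```text
[0.58657767 0.0589488  0.14225564] [[ 0.152  0.988 -0.   ]
 [ 0.988 -0.152  0.   ]
 [ 0.    -0.    -1.   ]] [ 2.14632479e+01  2.40147077e+01 -1.28192744e+01 -7.51104185e-03
 -5.31689565e+01  1.49826370e+02] 0.003271172643726319
want tool x angle 81.33 have 81.2851155020393
100 [0.49966995 0.10747189] [ 34.8 -93.3   0. ]
85 [0.4974088  0.09264329] [ 19.8 -93.2   0. ]
70 [0.49514765 0.0778147 ] [  4.8 -93.2   0. ]
54 [0.49273576 0.06199753] [-11.2 -93.2   0. ]
```

Call:
move_arm --series '[{"grip":0,"xyz":[20,-20,0],"angular":[0,0,0]},{"grip":0,"xyz":[30,-50,0],"angular":[0,0,0]},{"grip":0,"xyz":[30,-80,0],"angular":[0,0,0]},{"grip":0,"xyz":[30,-93,0],"angular":[0,0,0]},{"grip":0,"xyz":[30,-93,10],"angular":[0,0,0]},{"grip":0,"xyz":[30,-93,25],"angular":[0,0,0]},{"grip":0,"xyz":[30,-93,38],"angular":[0,0,0]},{"grip":0,"xyz":[30,-93,42],"angular":[0,0,0]},{"grip":0,"xyz":[30,-93,42],"angular":[0,0,0]},{"grip":0,"xyz":[30,-93,42],"angular":[0,0,0]}]'

```text
time_s: 14.3
tcp_pos: [0.5001, 0.1028, 0.1002]
ee_rot: [[0.153, 0.988, 0.001], [0.988, -0.153, 0.0], [0.0, 0.001, -1.0]]
wrist_force: [0.7, -0.0, 0.2]
gripper_width: 0.003
gripper_force: 0.0
```

```bash
python3 - <<'E'
from station import r
from h import *
a=r.capture("scene")["img"][130:270,200:380,::-1];b=r.capture("side")["img"][150:290,220:400,::-1]
cv2.imwrite("pics/c5.png",np.hstack([cv2.resize(x,(399,310),interpolation=2) for x in(a,b)]))
E
```

```text
(no output)
```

View pics/c5.png

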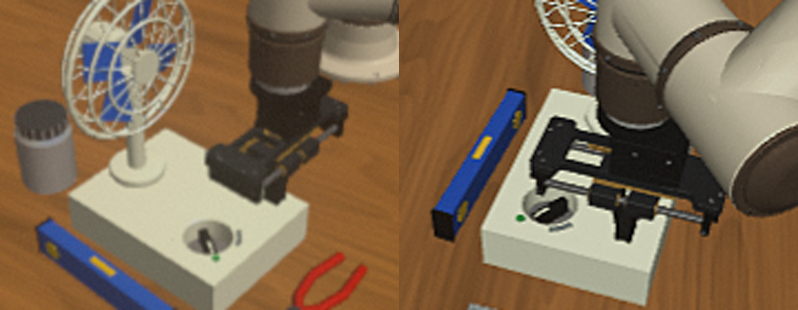

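The knob's line points at the green dot, and the closed fingers stand behind the toggle, clear of the fan's head. Now I'll push the toggle over.

Call:
move_arm --series '[{"grip":0,"xyz":[-8,0,0],"angular":[0,0,0]},{"grip":0,"xyz":[-14,0,0],"angular":[0,0,0]},{"grip":0,"xyz":[-18,0,0],"angular":[0,0,0]},{"grip":0,"xyz":[-21,0,0],"angular":[0,0,0]},{"grip":0,"xyz":[-24,0,0],"angular":[0,0,0]},{"grip":0,"xyz":[-27,0,0],"angular":[0,0,0]},{"grip":0,"xyz":[-30,0,0],"angular":[0,0,0]},{"grip":0,"xyz":[-33,0,0],"angular":[0,0,0]},{"grip":0,"xyz":[-35,0,0],"angular":[0,0,0]},{"grip":0,"xyz":[-35,0,0],"angular":[0,0,0]}]'

```text
time_s: 15.4
tcp_pos: [0.4943, 0.0681, 0.1002]
ee_rot: [[0.152, 0.988, 0.001], [0.988, -0.152, 0.0], [0.0, 0.001, -1.0]]
wrist_force: [1.1, 2.4, 1.6]
gripper_width: 0.006
gripper_force: 1.3
```

Contact at about 2.4 N, which is the toggle's friction. I'll go on to the stop.

Call:
move_arm --series '[{"grip":0,"xyz":[-1.5,0,0],"angular":[0,0,0]},{"grip":0,"xyz":[-3,0,0],"angular":[0,0,0]},{"grip":0,"xyz":[-4.5,0,0],"angular":[0,0,0]},{"grip":0,"xyz":[-5.5,0,0],"angular":[0,0,0]},{"grip":0,"xyz":[-5.5,0,0],"angular":[0,0,0]}]'

```text
time_s: 15.9
tcp_pos: [0.4939, 0.0647, 0.1]
ee_rot: [[0.152, 0.988, 0.002], [0.988, -0.152, 0.004], [0.004, 0.002, -1.0]]
wrist_force: [0.4, 11.1, 0.5]
gripper_width: 0.003
gripper_force: 5.0
```

Call:
move_arm --series '[{"grip":0,"xyz":[-1,0,0],"angular":[0,0,0]},{"grip":0,"xyz":[-2,0,0],"angular":[0,0,0]},{"grip":0,"xyz":[-2,0,0],"angular":[0,0,0]}]'

```text
time_s: 16.2
tcp_pos: [0.4939, 0.0643, 0.1001]
ee_rot: [[0.153, 0.988, 0.004], [0.988, -0.153, 0.006], [0.007, 0.003, -1.0]]
wrist_force: [-1.2, 16.4, 0.3]
gripper_width: 0.004
gripper_force: 7.8
```

The toggle is firmly at its stop. Backing off and lifting, then a look.

Call:
move_arm --series '[{"grip":0,"xyz":[5,0,0],"angular":[0,0,0]},{"grip":0,"xyz":[12,0,0],"angular":[0,0,0]},{"grip":0,"xyz":[20,0,0],"angular":[0,0,0]},{"grip":0,"xyz":[30,0,-10],"angular":[0,0,0]},{"grip":0,"xyz":[50,0,-40],"angular":[0,0,0]},{"grip":0,"xyz":[80,0,-80],"angular":[0,0,0]},{"grip":0,"xyz":[110,0,-110],"angular":[0,0,0]},{"grip":0,"xyz":[120,0,-120],"angular":[0,0,0]},{"grip":0,"xyz":[120,0,-120],"angular":[0,0,0]},{"grip":0,"xyz":[120,0,-120],"angular":[0,0,0]}]'

```text
time_s: 17.2
tcp_pos: [0.5099, 0.1785, 0.2187]
ee_rot: [[0.152, 0.988, -0.003], [0.988, -0.152, -0.001], [-0.002, -0.003, -1.0]]
wrist_force: [-1.0, 0.3, -1.0]
gripper_width: -0.0
gripper_force: 0.0
```

```bash
python3 - <<'E'
from station import r
from h import *
s=r.sense();print(s["tcp_pos"],s["wrist_force"])
a=r.capture("scene")["img"][170:270,220:350,::-1];b=r.capture("side")["img"][180:290,240:380,::-1]
cv2.imwrite("pics/c6.png",np.hstack([cv2.resize(x,(399,310),interpolation=2) for x in(a,b)]))
E
```

```text
[0.5098774  0.17852848 0.21871186] [-1.03156537  0.27896893 -0.99159989]
```

View pics/c6.png

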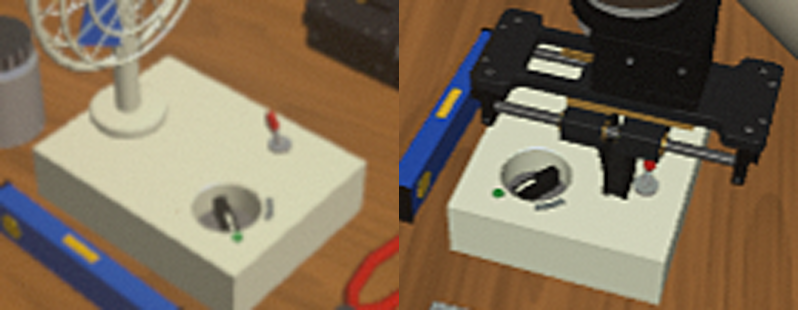

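The toggle at (272,122) now leans towards the fan's head, the knob's line points to the green dot, and the robot is clear of everything.

```bash
python3 -c "
from station import r
print(r.finish_job())"
```

```text
the job is handed in; nothing more can be done
None
```

I turned the knob to the green dot while pressing it at about 14–15 N, felt that it had sprung back up to its starting height, and then pushed the toggle to its stop towards the fan's head. The job is handed in after about 17 s of robot time, with no verdict returned.

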